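# Collapse the telescopic inspection lamp into its charging dock

### The arm

A 6-joint arm with a two-finger parallel gripper is mounted at the origin on a cart in front of the work surface, level with it; the furniture and walls round the work are solid. World frame = base frame: x ahead of the robot, y to its left, z up, the work surface at z = 0. Lengths are in m, angles in rad, forces in N, time in s.
With the tool pointing down it reaches from about 0.275 to 1 m from the base axis. Payload 8.4 kg.
Tool frame: the origin (TCP) lies on the centre line of the jaws, within the pads' length; the fingertips stand 17 mm ahead of it and the grasp point (between the pads) lies 2 mm behind it (bot.tcp_to_tips is the y of the fingertips in the tool frame, in m); y points along the fingers, z is the direction in which the jaws open and shut, and the axes are right-handed (so a half turn about y gives the same grasp; the last joint's range is limited). The gripper opens to 85 mm and grips with 20 to 120 N. Pads are 22 mm wide; open, the fingers measure 114 mm over their backs; the gripper's body (76 mm by 85 mm) begins 54 mm behind the grasp point. The pads swing forward as they close: fully open they stand 13 mm farther back than shut.
Start: joints at [1.138, 0.353, 1.633, -0, 1.155, -0.002], TCP at [0.261, 0.568, 0.248] pointing down, gripper open.
Joint ranges: [-2.63, 2.63], [-0.92, 2.1], [0.06, 2.66], [-1.3, 4.44], [0, 2.69], [-3.02, 3.02]. Speed limits (rad/s): [2.22, 2.22, 2.79, 3.14, 3.14, 3.14].

### API

Orientations are given as a unit quaternion [x, y, z, w].
In Python, from workcell import bot, hand, kinematics, get_obs, vision, hand_in gives the robot as it stands. The module is installed in compiled form; this text tells all that it offers. Calls block until the motion is done:
- bot.reach(position, orientation): joint-space move of the TCP to a pose.
- bot.servo_line(position, ori=None, velocity=0.15): straight line of the TCP; ori=None keeps the orientation; velocity is the mean speed in m/s.
- bot.goto_joints(angles): joint-space move.
- hand.move_gripper(opening, strength=None): finger opening in m; strength is the grip in N (None keeps the last); returns when the fingers have stopped.
- bot.dwell(seconds).
- kinematics.solve_ik(position, orientation): joint angles nearest the present ones, or None.
- get_obs(): the state.
- vision.read_camera(name): name is "side" or "top"; returns a dict with "frame" (400x640x3 uint8, red, green, blue), "intrinsics" (3x3 intrinsics, pixels), "view" (4x4, takes a point from world to camera coordinates). Camera axes: x right, y down, z forward; pixel columns grow to the right and rows downward; lengths in m; the calibration is good to about 2 mm. A picture is of the moment at which its call begins. There is no depth.
A pose or a line that the arm cannot do raises bot.IKError and nothing moves.
- hand_in(): hands the job in, once; it reports no verdict.
The state is a dict: "time_s": time; "joint_pos": joint angles; "joint_vel": joint speeds; "joint_efforts": joint torques, N m; "position": TCP position; "orientation": TCP orientation; "wrist_force": force on the tool from outside, world axes, zero at the start; "ft_torque": the same for the moment, N m; "gripper_width": finger opening in m.
Only numpy, scipy, OpenCV 4.12 (cv2) and the standard library are available. Lean on these libraries where they do the work, as an engineer would, in place of code of your own. Each camera call takes 0.05 s, during which the arm holds its last target.

### The job

Put the telescopic inspection lamp away: lay it gently, still drawn out, in its charging dock with the tail towards the end wall, then push its tubes fully home against that wall, the thin one right in before the middle one. Then swing the keeper arm fully shut across the lens, and leave the bottles, jar and swab pot round about standing where they are.

Things in the scene. Friction and masses are not known exactly. Their poses are not given: they have to be found in the camera images.
- lamp: Barrel of the inspection lamp, lying flat: ivory, square with rounded edges, black rubber ribs, 130 long, 34 wide, 34 mm high. Origin: middle of its underside; x runs from the tail (-65 mm) to the mouth (+65 mm), z up. The whole lamp weighs about 0.4 kg; drawn out it balances 5 to 25 mm in front of the barrel's middle: grip it there, across its width. Length 182 mm closed, up to 317 mm drawn out.
- lamp_mouth (a point): Centre of the barrel's mouth (aluminium ring), 65 mm in front of its middle, on the axis of the tubes, 17 mm above the underside. A steel tube 24 mm thick comes out here, and out of that one 15 mm thick that carries the lamp head.
- lamp_head (a point): Centre of the lamp head, the dark block at the end of the thin tube with the round pale lens on its front: 44 mm long (22 mm to each side of this point along the lamp), 32 mm wide, 32 mm high. Axes as the barrel's. With both tubes home it lies 95 mm in front of the barrel's middle and 8 mm of collar show between head and barrel.
- middle_collar (a point): Centre of the aluminium collar at the front end of the middle tube, 29 mm in diameter, 8 mm long. With the middle tube home it touches the barrel's mouth.
- thin (a joint): How far the thin tube stands out of the middle tube, in m: 0 fully home, at most 0.065. It runs in friction of about 4 N and stays where it is left.
- middle (a joint): How far the middle tube stands out of the barrel, in m: 0 fully home, at most 0.070. It runs stiffer, in friction of about 9 N, so a push along the lamp on the head moves the thin tube first, then the middle one; both stop hard at 0. The barrel must be backed by the end wall meanwhile.
- dock: Dark grey charging dock, fixed to the bench, elsewhere each time. Origin: on the bench under the middle of a barrel that touches the end wall; x runs along the channel from the end wall to the open mouth. Channel floor 6 mm up: a docked barrel has its origin at x 0, y 0, z 6 mm and its x axis along the dock's. Base plate 64 mm wide, from x -80 to 142 mm.
- dock_wall (a point): Foot of the end wall's inner face (42 mm high), at dock x -65 mm, on the channel floor. Two pairs of cheeks hold the barrel, 38 mm apart inside (2 mm of play a side), 62 mm wide outside, flared at the top, up to 36 mm above the bench: at dock x -66 to -35 and 42 to 60 mm. Between them, x -35 to 42 mm, the sides are open for fingers.
- keeper (a joint): Angle of the aluminium keeper arm at the dock's mouth, rad: 0 shut (arm straight across in front of the lens, pointing from its pin to dock -y), up to 2.6 open; it opens counter-clockwise from above, towards +x, then +y. Shut it clears the lens of a fully closed lamp by 4 mm and is stopped by one not home. Stays where left; about 1 N at the knob moves it.
- keeper_pin (a point): Top end of the upright pin on which the keeper arm turns, at dock x 127 mm, y 50 mm, 30 mm above the bench. The arm is 68 mm long, 12 mm wide, 16 to 30 mm above the bench.
- keeper_knob (a point): Middle of the red knob on the keeper arm, 45 mm from the pin: upright, 15 mm in diameter, from 30 to 56 mm above the bench (this point at 43 mm).
- brown_bottle: Brown bottle with black cap, loose, 46 mm in diameter, 96 mm high; origin: centre of its foot. Beside the drawn-out tubes of the lamp.
- white_jar: White screw-cap tube, loose, 36 mm in diameter, 69 mm high; origin: centre of its foot. Beside the drawn-out tubes of the lamp.
- swabs: White pot of cotton swabs, loose, 58 mm in diameter, 84 mm high with the swabs; origin: centre of its foot. Beside the dock's end wall.
- squeeze_bottle: Wash bottle, loose, 91 mm in diameter, 250 mm high with its bent spout; origin at its foot, 19 mm from the bottle's axis (which lies on its +y side). Beyond the lamp head, to the right of the monitor.
Things that resemble listed ones, but are neither listed nor needed, are in the scene too. Leave any yellow look-alike of the lamp alone.

How it is judged:
On the way, in this order (a step that is already met when the one before it is completed fails the run):
1. the drawn-out lamp lies in the dock's channel, tail towards the end wall (x of lamp in the frame of dock between -0.004 and 0.022 m and y of lamp in the frame of dock between -0.004 and 0.004 m and z of lamp in the frame of dock below 0.01 m and angle between the x axis of lamp and the x axis of dock, either way round below 0.06 rad and angle between lamp's own z axis and vertical below 0.06 rad and value of joint thin above 0.02 m and value of joint middle above 0.025 m), for 0.2 s.
2. the thin tube is fully home while the middle one is still out (value of joint thin below 0.003 m and value of joint middle above 0.02 m).
3. the middle tube is fully home as well, the lamp against the end wall (x of lamp in the frame of dock between -0.004 and 0.004 m and y of lamp in the frame of dock between -0.004 and 0.004 m and z of lamp in the frame of dock below 0.01 m and angle between the x axis of lamp and the x axis of dock, either way round below 0.06 rad and angle between lamp's own z axis and vertical below 0.06 rad and value of joint each of thin, middle below 0.003 m), for 0.2 s.
At the end, for the whole second after the job is handed in: The lamp lies at rest in the dock's channel (within 4 mm of its place along and across, flat and in line within 0.06 rad), both tubes home within 3 mm, the keeper within 0.08 rad of shut, nothing held (all of step 3 and value of joint keeper below 0.08 rad and linear speed of lamp below 0.01 m/s); the robot touches nothing.
It fails at once if the lamp is dropped or slammed into the dock (contact force between lamp and dock above 80 N).
It fails at once if the brown bottle is shifted by more than 25 mm or tipped (distance of brown_bottle from where it was at the start of the episode above 0.025 m or angle between brown_bottle's own z axis and vertical above 0.3 rad).
It fails at once if the white jar is shifted by more than 25 mm or tipped (distance of white_jar from where it was at the start of the episode above 0.025 m or angle between white_jar's own z axis and vertical above 0.3 rad).
It fails at once if the swab pot is shifted by more than 25 mm or tipped (distance of swabs from where it was at the start of the episode above 0.025 m or angle between swabs's own z axis and vertical above 0.3 rad).
It fails at once if the wash bottle is shifted by more than 25 mm or tipped (distance of squeeze_bottle from where it was at the start of the episode above 0.025 m or angle between squeeze_bottle's own z axis and vertical above 0.3 rad).
It also fails if it takes over 58 s, if anything falls off the work surface, if the arm or the gripper's body presses on something with over 40 N, if the wrist force passes 120 N, or if a joint passes its speed limit or range.

## Working session

There is one attempt and no reset: what is moved stays moved. The work goes in short steps, each a Python script; the robot and the scene stay as the last script left them, time stands still between calls to the robot, and variables do not carry over. Pictures are saved under pics/ and viewed, and the job is handed in when it is done.

```bash
mkdir -p pics; ls; python3 - <<'E'
from workcell import bot, hand, kinematics, get_obs, vision
import cv2, numpy as np
o=get_obs(); print({k:np.round(v,3).tolist() for k,v in o.items()})
for n in("side","top"):
    r=vision.read_camera(n); cv2.imwrite(f"pics/{n}0.png",r["frame"][:,:,::-1]); np.savez(f"{n}.npz",**r)
    print(n,r["intrinsics"],np.round(r["view"],3))
E
```

```text
pics
{'time_s': 0.0, 'joint_pos': [1.138, 0.354, 1.634, 0.0, 1.155, -0.002], 'joint_vel': [0.0, 0.0, -0.001, 0.0, -0.001, -0.001], 'joint_efforts': [0.003, -60.525, -34.207, 0.0, 0.009, 0.0], 'position': [0.261, 0.567, 0.248], 'orientation': [0.691, -0.151, 0.151, -0.69], 'wrist_force': [0.034, 0.498, 0.373], 'ft_torque': [-0.003, 0.052, 0.006], 'gripper_width': 0.086}
side [[463.4064917    0.         321.75626793]
 [  0.         463.4064917  196.66612032]
 [  0.           0.           1.        ]] [[ 0.811 -0.584  0.013 -0.479]
 [-0.277 -0.403 -0.872  0.216]
 [ 0.515  0.704 -0.489  0.83 ]
 [ 0.     0.     0.     1.   ]]
top [[362.09376577   0.         319.77003674]
 [  0.         362.09376577 198.62073176]
 [  0.           0.           1.        ]] [[ 0.012 -0.999 -0.03   0.029]
 [-0.984 -0.007 -0.175  0.595]
 [ 0.175  0.031 -0.984  0.965]
 [ 0.     0.     0.     1.   ]]
```

View pics/side0.png

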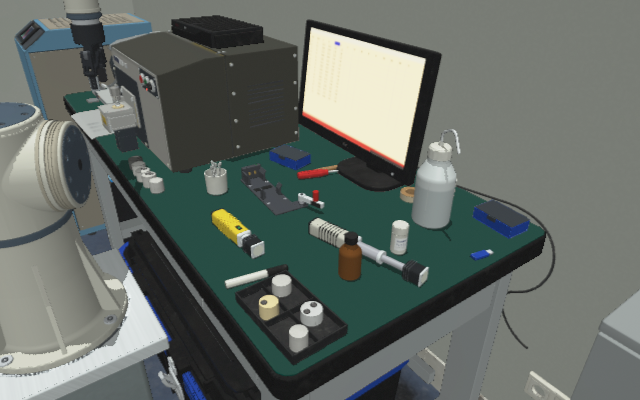

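View pics/top0.png

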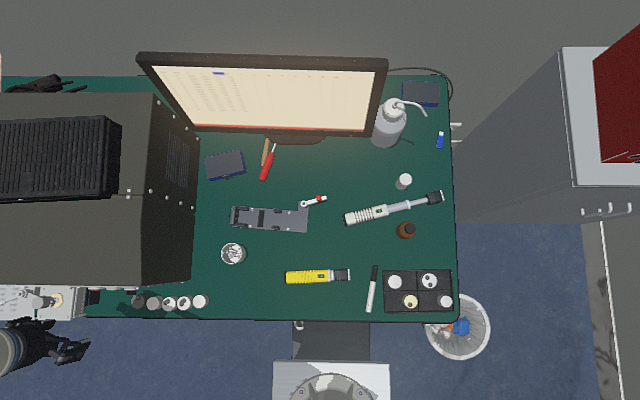

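```bash
python3 - <<'E'
import cv2,numpy as np
t=np.load("top.npz")["frame"][:,:,::-1]; s=np.load("side.npz")["frame"][:,:,::-1]
cv2.imwrite("pics/t_dock.png",cv2.resize(t[190:250,215:335],None,fx=6,fy=6,interpolation=cv2.INTER_NEAREST))
cv2.imwrite("pics/t_lamp.png",cv2.resize(t[165:245,335:455],None,fx=6,fy=6,interpolation=cv2.INTER_NEAREST))
cv2.imwrite("pics/s_dock.png",cv2.resize(s[150:230,195:335],None,fx=5,fy=5,interpolation=cv2.INTER_NEAREST))
cv2.imwrite("pics/s_lamp.png",cv2.resize(s[205:295,300:440],None,fx=5,fy=5,interpolation=cv2.INTER_NEAREST))
E
```

```text
(no output)
```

View pics/t_dock.png

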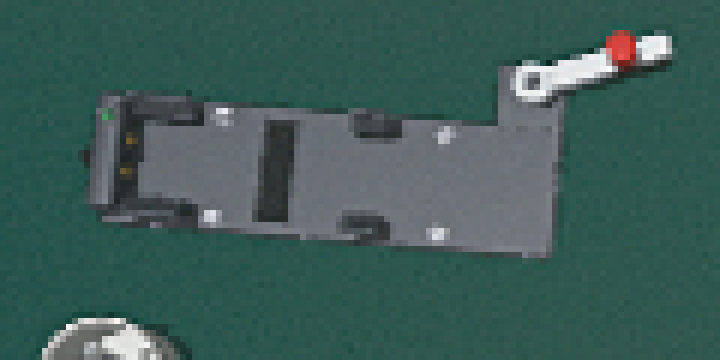

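View pics/t_lamp.png

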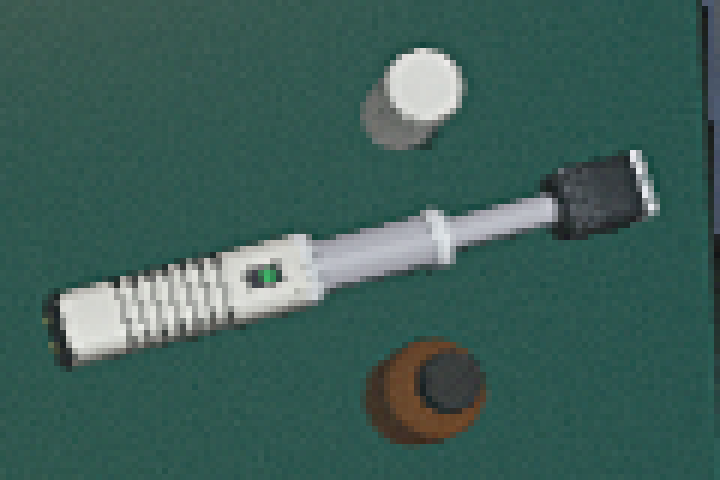

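View pics/s_dock.png

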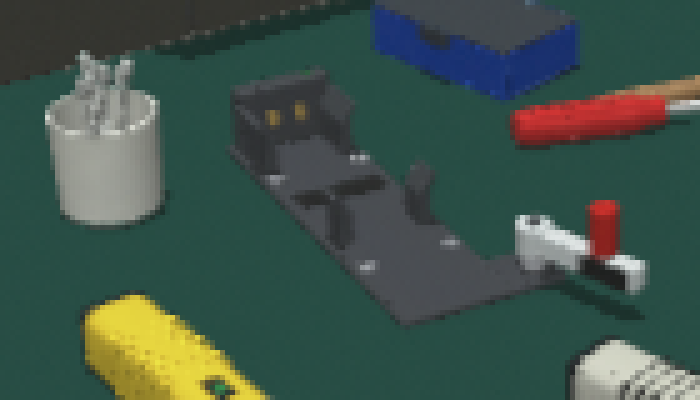

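View pics/s_lamp.png

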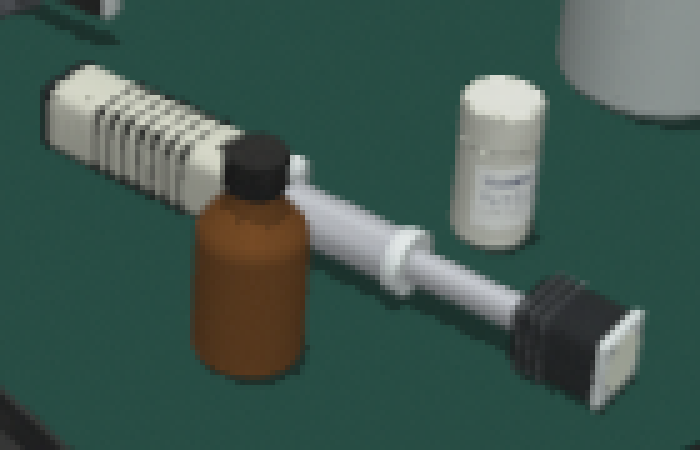

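```bash
cat > util.py <<'E'
import numpy as np, cv2
class Cam:
    def __init__(s,r):
        s.im=np.asarray(r["frame"]); s.K=np.asarray(r["intrinsics"]); V=np.asarray(r["view"]); s.R=V[:3,:3]; s.t=V[:3,3]; s.c=-s.R.T@s.t
    def ray(s,uv):
        uv=np.atleast_2d(uv); d=np.c_[(uv[:,0]-s.K[0,2])/s.K[0,0],(uv[:,1]-s.K[1,2])/s.K[1,1],np.ones(len(uv))]
        return d@s.R
    def onz(s,uv,z):
        d=s.ray(uv); z=np.asarray(z); return (s.c+d*((z-s.c[2])/d[:,2])[:,None])[:,:2]
    def proj(s,P):
        q=np.atleast_2d(P)@s.R.T+s.t; return np.c_[q[:,0]/q[:,2]*s.K[0,0]+s.K[0,2],q[:,1]/q[:,2]*s.K[1,1]+s.K[1,2]]
E
python3 - <<'E'
from util import *
T=Cam(np.load("top.npz")); S=Cam(np.load("side.npz")); print(T.c,S.c)
np.set_printoptions(precision=4,suppress=True)
f=lambda x,y,o:(np.array([[x,y]])-2.5)/6+np.array(o)   # px centre
def P(name,x,y,o,z): print(name,T.onz(f(x,y,o),z)[0])
D=(215,190);L=(335,165)
P("plate +x,-y corner",551,257,D,.006)
P("plate +x side lug corner",564,125,D,.006)
P("tail end of plate left -y?",100,220,D,.006)
P("plate left +y",100,93,D,.006)
P("knob top",621,46,D,.056)
P("pin",533,82,D,.030)
P("arm tip",671,44,D,.030)
P("barrel tail top left",62,292,L,.034);P("barrel tail low",72,364,L,.034)
P("mouth hi",308,237,L,.034);P("mouth lo",322,299,L,.034)
P("tail c",67,328,L,.034);P("mouth c",318,268,L,.017)
P("collar",440,238,L,.017);P("headback",562,205,L,.017);P("headfront",648,183,L,.017)
P("jar top",425,85,L,.069);P("brown cap",452,382,L,.096)
E
```

```text
[0.41640364 0.00267699 1.05520444] [ 0.02132526 -0.77699104  0.60017365]
plate +x,-y corner [0.5034 0.0738]
plate +x side lug corner [0.5678 0.0686]
tail end of plate left -y? [0.5193 0.2944]
plate left +y [0.582  0.2979]
knob top [0.5981 0.0394]
pin [0.5851 0.0823]
arm tip [0.604  0.0164]
barrel tail top left [ 0.5565 -0.0366]
barrel tail low [ 0.5223 -0.0413]
mouth hi [ 0.5837 -0.153 ]
mouth lo [ 0.5541 -0.1589]
tail c [ 0.5394 -0.039 ]
mouth c [ 0.5714 -0.16  ]
collar [ 0.5864 -0.2187]
headback [ 0.6029 -0.2775]
headfront [ 0.614 -0.319]
jar top [ 0.6496 -0.2029]
brown cap [ 0.5095 -0.2051]
```

```bash
python3 - <<'E'
from util import *
np.set_printoptions(precision=4,suppress=True,linewidth=150)
T=Cam(np.load("top.npz"))
im=T.im.astype(int)
print(im[231,[260,290,300]],im[245,290])
sat=im[:,:,1]-im[:,:,0]   # green-red
print("col 290", sat[200:240,290]); print("col 260",sat[200:240,260]); print("row 222",sat[222,295:315]); print("row 222",sat[222,222:242])
print("lamp col 380",im[195:230,380].tolist()); 
E
```

```text
[[ 40  85  76]
 [ 77  83  87]
 [128 129 137]] [51 91 81]
col 290 [39 40 40 43 40 41 42 45 43 47  2  3  4  4  6  4  5  7  6  6  5  3  5  6  4  6  5  6  5  5  2  6 39 45 37 40 35 41 38 41]
col 260 [42 37 40 44 41 47 48 34  4  3  4  5  3  2  4  6  6  6  3  8  7  5  6  3  6  6  8  5  2 17 46 45 42 43 45 45 43 40 43 42]
row 222 [ 3  6  2  3  3  5  4  6  4  4  6  5  4 33 40 41 42 39 43 35]
row 222 [43 41 48 41 43 44 46 21  4  5  6  5  6  7  5  7  6  2  6  0]
lamp col 380 [[47, 89, 80], [49, 88, 80], [45, 86, 78], [46, 87, 81], [51, 92, 82], [49, 88, 82], [45, 89, 80], [45, 87, 79], [43, 85, 74], [43, 72, 64], [189, 186, 180], [201, 202, 197], [216, 217, 211], [170, 167, 164], [65, 84, 74], [56, 134, 86], [47, 137, 82], [123, 122, 119], [217, 217, 213], [216, 218, 212], [199, 201, 196], [166, 165, 159], [83, 92, 85], [41, 83, 75], [49, 90, 83], [44, 86, 79], [47, 89, 82], [45, 88, 78], [49, 89, 81], [48, 87, 80], [47, 88, 80], [46, 86, 76], [48, 89, 81], [46, 86, 79], [51, 90, 82]]
```

```bash
cat > meas.py <<'E'
from util import *
def dock(T):
    sat=(T.im[:,:,1].astype(float)-T.im[:,:,0])
    cov=np.clip(1-(sat-4)/38,0,1)
    lo=[];hi=[]
    for c in range(252,303):   # columns
        col=cov[:,c]
        # lower edge
        r0=220; lo.append((c, r0-.5+col[r0:240].sum()))
        if c<298-3: hi.append((c, r0-.5-col[196:r0].sum()))
    rt=[]
    for r in range(214,230): rt.append((300-.5+cov[r,300:318].sum(), r))
    return np.array(lo),np.array(hi),np.array(rt)
def line(P):
    m=np.ones(len(P),bool)
    for _ in range(4):
        c=P[m].mean(0); d=np.linalg.svd(P[m]-c)[2][0]; n=np.array([-d[1],d[0]]); e=(P-c)@n; m=abs(e)<max(2*e[m].std(),4e-4)
    return c,d,e,m
E
python3 - <<'E'
from meas import *
np.set_printoptions(precision=4,suppress=True,linewidth=150)
T=Cam(np.load("top.npz"))
lo,hi,rt=dock(T)
for nm,p,z in(("lo",lo,0),("hi",hi,.006),("rt",rt,0)):
    c,d,e,m=line(T.onz(p,z)); print(nm,c,d,"ang",np.arctan2(d[1],d[0])%np.pi,m.sum(),"rms",e[m].std()); print(np.round(e*1000,1))
cl,dl,_,_=line(T.onz(lo,0)); ch,dh,_,_=line(T.onz(hi,.006)); print("width",abs(np.cross(dl,ch-cl)))
E
```

```text
lo [0.5092 0.1633] [-0.0746 -0.9972] ang 1.496099487596911 41 rms 0.00027062060783264306
[ 0.1 -0.1  0.6  0.   0.6 -0.1 -0.6 -0.8  0.3  0.3 -0.4 -0.2 -0.2 -0.4 -0.1  0.4  0.9  0.1  0.3 -0.3  0.5 -0.5 -0.7 -0.1  0.1 -0.1 -0.1  0.4  0.2
  0.2  0.   0.1 -0.1 -0.6 -0.9 -0.8 -0.1  1.3 -0.9 -0.1  0.4  0.1  0.2 -0.2 -0.3 -0.1  0.3 -0.1 -1.1 -0.1  0.4]
hi [0.5742 0.1762] [0.0573 0.9984] ang 1.513484738316695 33 rms 0.0003625793261528869
[ 0.5 -0.8  0.2 -0.5  0.5  0.7 -0.2 -0.2  0.  -0.  -0.4 -0.1 -0.5 -0.2  0.2  1.2  0.4 -0.2 -0.   0.6  0.8 -0.8 -3.2 -2.2 -2.3 -2.3 -2.6 -1.2  0.2
 -0.5 -0.4  0.1 -0.3  0.2  0.4  0.5 -1.6  0.2  0.3 -0.2 -0.3 -0.1 -0.1]
rt [0.5347 0.0703] [-0.9989  0.0478] ang 3.0937563760221343 13 rms 0.00019642721964912197
[ 0.1 -0.2 -0.3 -1.   0.2 -0.6 -0.1  0.2  0.3 -1.2 -0.2  0.3 -0.2 -0.1  0.  -0.1]
width 0.06383585229133913<stdin>:7: DeprecationWarning: Arrays of 2-dimensional vectors are deprecated. Use arrays of 3-dimensional vectors instead. (deprecated in NumPy 2.0)
```

```bash
python3 -W ignore - <<'E'
from meas import *
np.set_printoptions(precision=4,suppress=True,linewidth=170)
T=Cam(np.load("top.npz")); S=Cam(np.load("side.npz"))
def cen(C,u,v,w=3):
    p=C.im[v-w:v+w+1,u-w:u+w+1].astype(float).sum(2); p=np.clip(p-np.median(p)-25,0,None); yy,xx=np.mgrid[v-w:v+w+1,u-w:u+w+1]
    return np.array([(p*xx).sum(),(p*yy).sum()])/p.sum()
scr=[]
for (x,y) in((222,117),(444,134),(212,215),(437,233)):
    q=cen(T,215+round((x-2.5)/6),190+round((y-2.5)/6)); scr.append(T.onz(q,.0065)[0]); print("top screw",q,scr[-1])
scr=np.array(scr)
for (x,y) in((358,157),(450,242),(275,180),(368,267)):
    q=cen(S,195+round((x-2)/5),150+round((y-2)/5)); print("side screw",q,S.onz(q,.0065)[0])
a=scr[1]-scr[0];b=scr[3]-scr[2];print([np.arctan2(v[1],v[0])%np.pi for v in(a,b)],np.linalg.norm(a),np.linalg.norm(b))
print("mean",scr.mean(0), "cross", scr[0]-scr[2],scr[1]-scr[3])
# knob red
for C,n in((T,"top"),(S,"side")):
    hsv=cv2.cvtColor(C.im,cv2.COLOR_RGB2HSV); m=((hsv[...,0]<8)|(hsv[...,0]>172))&(hsv[...,1]>150)&(hsv[...,2]>90)
    nn,l,st,ce=cv2.connectedComponentsWithStats(m.astype(np.uint8)); print(n,[(st[i],ce[i]) for i in range(1,nn) if 6<st[i,4]<200])
E
```

```text
top screw [251.6735 208.6486] [0.5717 0.2365]
top screw [288.6481 212.1202] [0.5623 0.127 ]
top screw [249.758  225.6224] [0.5216 0.2399]
top screw [287.4431 228.5679] [0.514  0.1292]
side screw [266.3513 181.1894] [0.5704 0.2356]
side screw [284.5743 198.0214] [0.562  0.1262]
side screw [249.7012 185.3127] [0.5209 0.2399]
side screw [268.0846 202.8242] [0.5143 0.1288]
[np.float64(1.4846269028389634), np.float64(1.502272623718613)] 0.10992384092819664 0.11093501712081398
mean [0.5424 0.1832] cross [ 0.0501 -0.0034] [ 0.0483 -0.0022]
top [(array([194, 124,  28,   2,  28], dtype=int32), array([207.5   , 124.9643])), (array([229, 126,  21,   1,  21], dtype=int32), array([239., 126.])), (array([260, 127,  20,   1,  20], dtype=int32), array([269.5, 127. ])), (array([286, 128,  22,   1,  22], dtype=int32), array([296.5, 128. ])), (array([259, 152,  15,  29, 191], dtype=int32), array([265.9686, 166.6492])), (array([316, 195,   5,   6,  22], dtype=int32), array([318.2727, 197.4091]))]
side [(array([140,  76,   2,   5,   7], dtype=int32), array([140.4286,  78.1429])), (array([313, 190,   6,  11,  53], dtype=int32), array([315.2642, 194.7358]))]
```

```bash
python3 -W ignore - <<'E'
from meas import *
np.set_printoptions(precision=4,suppress=True,linewidth=170)
T=Cam(np.load("top.npz")); S=Cam(np.load("side.npz"))
im=T.im; sat=im[:,:,1].astype(float)-im[:,:,0]
R=im[:,:,0].astype(float)
def mid(cols,v0,v1,ch):
    out=[]
    for c in cols:
        x=ch[v0:v1,c]; 
        if ch is R:
            w=np.clip((x-46)/(np.percentile(x,90)-46),0,1); w[x<75]=0
        else: w=np.clip(1-(x-4)/38,0,1); w[w<.25]=0
        r=np.arange(v0,v1); out.append((c,(w*r).sum()/w.sum(),w.sum()))
    return np.array(out)
for n,cols,ch,z in(("middle",range(391,405),R,.017),("thin",range(412,426),R,.017),("head",range(431,440),sat,.017),("barrel",range(350,384),sat,.017)):
    o=mid(cols,184,232,ch); P=T.onz(o[:,:2],z); c,d,e,m=line(P); print(n,c,d*np.sign(-d[1]),"ang",np.arctan2(d[1],d[0])%np.pi,e[m].std(),"width px",np.median(o[:,2]))
# combined tubes line
o=np.r_[mid(range(391,405),184,232,R),mid(range(412,426),184,232,R)]; c,d,e,m=line(T.onz(o[:,:2],.017)); d*=np.sign(-d[1]); print("tubes",c,d,np.arctan2(d[1],d[0]),e*1000)
n=np.array([-d[1],d[0]])
# points: tail, mouth, collar, headfront along axis
f=lambda x,y:(np.array([[x,y]])-2.5)/6+np.array((335,165))
for nm,x,y,z in(("tail(top edge)",67,328,.034),("mouth",318,268,.017),("collar",440,238,.017),("headback top",563,205,.033),("headfront top",643,183,.033)):
    print(nm,(T.onz(f(x,y),z)[0]-c)@d,(T.onz(f(x,y),z)[0]-c)@n)
fs=lambda x,y:(np.array([[x,y]])-2)/5+np.array((300,205))
for nm,x,y,z in(("tail top back",70,72,.034),("tail bottom near corner",48,150,.0),("collar",405,262,.017),("headfront centre",617,358,.017),("headfront top left corner",605,335,.033),("hf top right",641,313,.033),("hf bottom right",636,372,0.001),("hf bottom left",600,408,.001)):
    P=S.onz(fs(x,y),z)[0]; print("side",nm,P,(P-c)@d,(P-c)@n)
for nm,u,v,z in(("brown foot",250,358,0),("jar foot",493,235,0)): print(nm,S.onz(fs(u,v),z)[0])
E
```

```text
middle [ 0.5828 -0.1887] [ 0.2047 -0.9788] ang 1.776999376979814 0.006401310166950448 width px 10.40894292131916
thin [ 0.5945 -0.25  ] [ 0.3923 -0.9199] ang 1.9738831239376942 0.002179341793363432 width px 5.6871301920544095
head [ 0.6077 -0.297 ] [ 0.2409 -0.9705] ang 1.8141360090284064 0.0003811656838584763 width px 11.55263157894737
barrel [ 0.5568 -0.1008] [ 0.2495 -0.9684] ang 1.8229594896443588 0.00025275261993844365 width px 13.289473684210527
tubes [ 0.5883 -0.2224] [ 0.2529 -0.9675] -1.3151140905284602 [  0.8153   0.763    0.5025  -0.0483   5.9901  11.6781  15.0221  14.5279   6.5678  -0.8283  -3.4121  -3.0377  -6.2574   2.7764  -7.5419   0.5274  -7.728  -14.7168
  -0.2214   0.5088   0.2443   0.4704  -0.2347   0.4889   0.2549   0.4572  -0.248    0.4886]
tail(top edge) -0.18984887695963423 -0.0009190216416932747
mouth -0.06460410520142533 -0.0005359991874286778
collar -0.004064520214096945 -0.000837490519012316
headback top 0.05254505742879456 -0.0015405867371642188
headfront top 0.09208310831670945 -0.0006617384158331982
side tail top back [ 0.5402 -0.0368] -0.1917198061185374 0.00043480540366941725
side tail bottom near corner [ 0.5242 -0.0422] -0.19056345265336755 -0.01636622911809262
side collar [ 0.5856 -0.217 ] -0.005892830834494281 -0.0012541122126259769
side headfront centre [ 0.6121 -0.3122] 0.0928481315819485 0.0003196790209975923
side headfront top left corner [ 0.6024 -0.3124] 0.09061006659223551 -0.009073408635521262
side hf top right [ 0.6243 -0.3108] 0.0946522371452409 0.012518473195526158
side hf bottom right [ 0.628 -0.31 ] 0.09480516568868226 0.016314011205038746
side hf bottom left [ 0.5998 -0.3172] 0.09466372678140433 -0.012792325157323205
brown foot [ 0.5065 -0.213 ]
jar foot [ 0.6471 -0.2081]
```

```bash
cat > h.py <<'E'
from workcell import bot, hand, kinematics, get_obs, vision
from meas import *
from scipy.spatial.transform import Rotation as Ro
np.set_printoptions(precision=4,suppress=True,linewidth=150)
A_L=-1.3166; LC=np.array([.5883,-.2224])-.1295*np.array([np.cos(A_L),np.sin(A_L)])
A_D=-1.6396; DO=np.array([.5443,.2120])
def dk(x,y,a=None):
    a=A_D; return DO+x*np.array([np.cos(a),np.sin(a)])+y*np.array([-np.sin(a),np.cos(a)])
def ori(a,sgn=1):
    n=sgn*np.array([-np.sin(a),np.cos(a),0]); y=np.array([0,0,-1.]); x=np.cross(y,n)
    return Ro.from_matrix(np.c_[x,y,n]).as_quat()
def st(m=""):
    o=get_obs(); print(m,"t%.2f"%o["time_s"],"p",np.array(o["position"]),"F",np.array(o["wrist_force"]),"w%.4f"%o["gripper_width"]); return o
def snap(n,f):
    r=vision.read_camera(n); im=r["frame"][:,:,::-1]; cv2.imwrite(f"pics/{f}.png",im); np.savez(f+".npz",**r); return Cam(r)
E
python3 -W ignore - <<'E'
from h import *
g=LC+.014*np.array([np.cos(A_L),np.sin(A_L)]); print(LC,g,np.array(bot.tcp_to_tips))
print(get_obs()["joint_pos"])
for s in(1,-1):
    print(s,kinematics.solve_ik([*g,.15],ori(A_L,s)),kinematics.solve_ik([*g,.024],ori(A_L,s)),kinematics.solve_ik([*dk(.021,0),.03],ori(A_D,s)),kinematics.solve_ik([*dk(.25,0),.03],ori(A_D,s)))
E
```

```text
[ 0.5557 -0.0971] [ 0.5593 -0.1106] 0.017
[ 1.1376  0.3536  1.634   0.      1.1552 -0.0024]
1 [-0.1979  0.3819  1.8382 -0.      0.9215 -0.4521] [-0.1979  0.5705  1.8959 -0.      0.6751 -0.4521] [ 0.3358  0.5663  1.8825 -0.      0.6928  0.4046] [-0.0737  0.5177  1.9862 -0.      0.6378 -0.0049]
-1 [-0.1979  0.3819  1.8382 -0.      0.9215  2.6895] [-0.1979  0.5705  1.8959 -0.      0.6751  2.6895] [ 0.3358  0.5663  1.8825 -0.      0.6928 -2.737 ] None
```

```bash
python3 -W ignore - <<'E'
from util import *
T=Cam(np.load("top.npz")); S=Cam(np.load("side.npz"))
print(T.onz([[190,284],[198,130]],0),S.onz([[184,170],[298,148]],0))
print(S.proj([[.40,.35,.0],[.40,.35,.3]]))
for z in(.2,.25,.3,.35,.4): print(z,T.onz([[137,286],[152,95]],z).tolist(),S.onz([[176,69],[297,45],[113,42]],z).tolist())
E
```

```text
[[0.35269243 0.40628274]
 [0.81761614 0.41638965]] [[0.41371782 0.44417026]
 [0.7780882  0.39276603]]
[[191.98948547 183.58022378]
 [176.74723054  75.0954976 ]]
0.2 [[0.3585101725728552, 0.45456445521741684], [0.8359430739384244, 0.46415981277776674]] [[0.5526993447663884, 0.8033375114674144], [1.121109022233069, 0.9198927354387125], [0.4958742632150086, 1.3860897947115307]]
0.25 [[0.36189494611681006, 0.4281446049320044], [0.8114144692933456, 0.4371789646145897]] [[0.48630640716155504, 0.6058821642783583], [0.98369570715021, 0.707874307549887], [0.43658137844528055, 1.115822022307205]]
0.3 [[0.3652797196607649, 0.4017247546465919], [0.7868858646482666, 0.41019811645141274]] [[0.4199134695567218, 0.4084268170893026], [0.846282392067351, 0.49585587966106104], [0.3772884936755525, 0.8455542499028788]]
0.35 [[0.3686644932047197, 0.37530490436117947], [0.7623572600031878, 0.38321726828823577]] [[0.3535205319518885, 0.21097146990024662], [0.708869076984492, 0.2838374517722355], [0.31799560890582446, 0.5752864774985527]]
0.4 [[0.37204926674867456, 0.34888505407576703], [0.7378286553581088, 0.35623642012505874]] [[0.28712759434705504, 0.013516122711190515], [0.5714557619016327, 0.07181902388340933], [0.2587027241360964, 0.30501870509422635]]
```

```bash
python3 - <<'E'
import numpy as np,cv2
t=np.load("top.npz")["frame"][:,:,::-1]
cv2.imwrite("pics/t_box.png",cv2.resize(t[80:330,0:240],None,fx=2.3,fy=2.3))
E
```

```text
(no output)
```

View pics/t_box.png

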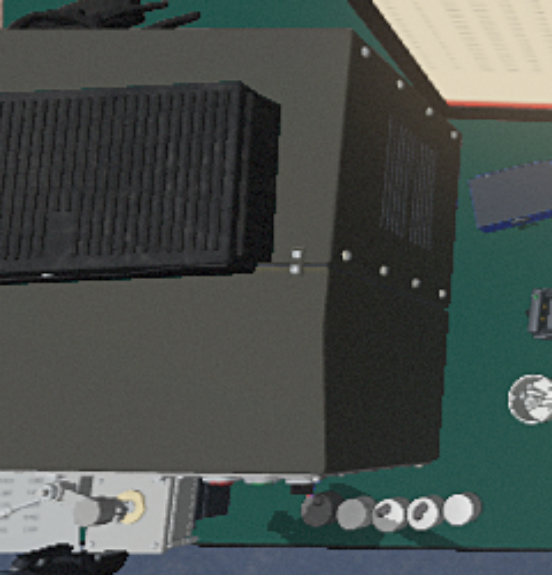

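```bash
python3 -W ignore - <<'E'
from h import *
g=LC+.014*np.array([np.cos(A_L),np.sin(A_L)])
bot.servo_line([.275,.28,.25],velocity=.25); st()
bot.reach([*g,.16],ori(A_L)); st()
bot.servo_line([*g,.06],velocity=.12); st()
snap("side","side1"); snap("top","top1")
E
python3 -c "
import cv2
a=cv2.imread('pics/side1.png');cv2.imwrite('pics/s1.png',cv2.resize(a[130:310,240:480],None,fx=3,fy=3))"
```

```text
t1.40 p [0.2752 0.2808 0.2501] F [ 0.5596 -0.3736 -0.2833] w0.0851
 t3.19 p [ 0.5593 -0.1096  0.1602] F [-0.4224  0.6802  0.3908] w0.0853
 t4.17 p [ 0.5598 -0.1106  0.0606] F [ 0.5983  0.248  -0.521 ] w0.0854
```

View pics/s1.png

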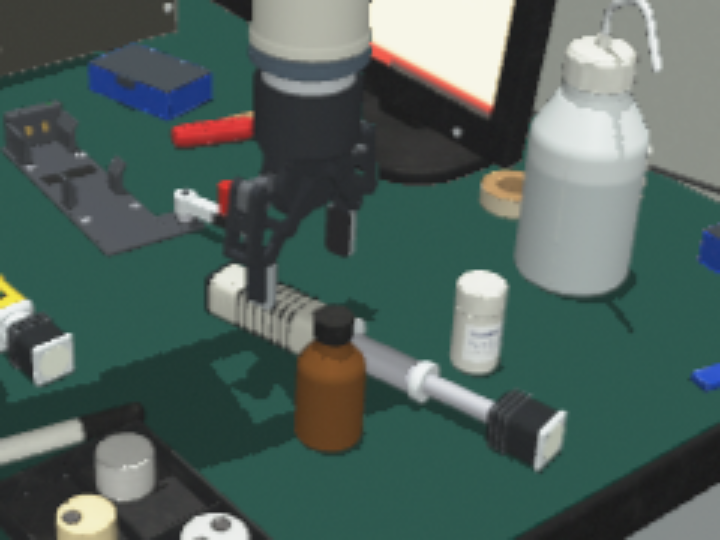

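The jaws straddle the barrel at its middle (crop about 265–340, 200–300) and are clear of the bottle and jar. I'll lower, grip and lift.

```bash
python3 -W ignore - <<'E'
from h import *
g=LC+.014*np.array([np.cos(A_L),np.sin(A_L)])
bot.servo_line([*g,.024],velocity=.08); st("down")
hand.move_gripper(.030,45); st("grip")
bot.servo_line([*g,.044],velocity=.05); bot.dwell(.2); st("lift")
bot.servo_line([*g,.15],velocity=.15); bot.dwell(.2);o=st("up"); print(o["ft_torque"])
snap("side","side2"); snap("top","top2")
E
python3 -c "
import cv2
a=cv2.imread('pics/side2.png');cv2.imwrite('pics/s2.png',cv2.resize(a[90:310,240:480],None,fx=2.5,fy=2.5))
a=cv2.imread('pics/top2.png');cv2.imwrite('pics/t2.png',cv2.resize(a[130:260,215:465],None,fx=3,fy=3))"
```

```text
down t4.88 p [ 0.559  -0.1106  0.0235] F [0.9957 0.2842 0.8693] w0.0852
grip t5.40 p [ 0.5597 -0.1107  0.0245] F [-0.856   0.5786  3.8903] w0.0334
lift t6.15 p [ 0.559  -0.1106  0.0437] F [-0.2192  0.3751 -4.3856] w0.0333
up t7.21 p [ 0.5586 -0.1105  0.1489] F [ 0.0271 -0.2705 -3.2786] w0.0335
[-0.0066  0.0003  0.026 ]
```

View pics/s2.png

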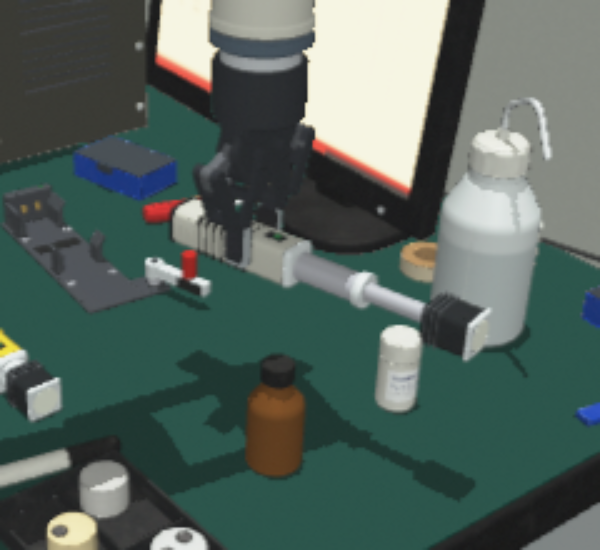

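View pics/t2.png

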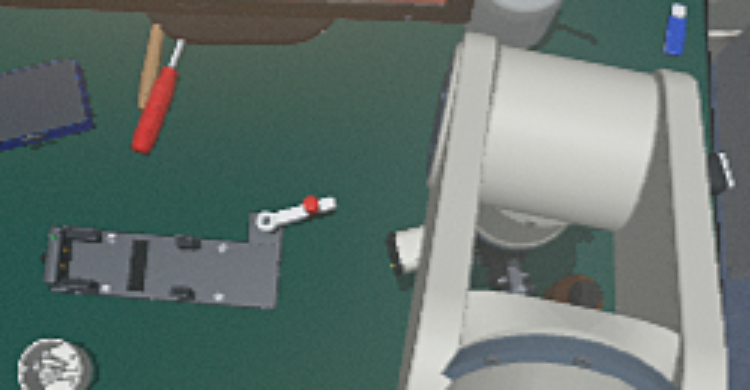

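```bash
python3 -W ignore - <<'E'
from h import *
S=Cam(np.load("side2.npz")); o=get_obs(); z=o["position"][2]-.0235+.017
d=np.array([np.cos(A_L),np.sin(A_L)]); n=np.array([-d[1],d[0]]); p=np.array(o["position"][:2])
for nm,u,v,dz in(("head front c",476,332,0),("collar",363,290,0),("mouth",298,263,0),("tail top near?",174,232,-.017),("tail top far",190,200,.017),("tail top near",176,210,.017)):
    q=S.onz([[u/2.5+240,v/2.5+90]],z+dz)[0]-p; print(nm,q@d,q@n)
E
```

```text
head front c 0.20795710164883008 -0.0011527573110796047
collar 0.11128035557246531 -0.004071990081335126
mouth 0.047445087926611985 -0.0020583215729931704
tail top near? -0.0856003499498464 -0.00261394510404387
tail top far -0.07168099400842906 0.0024848198402562297
tail top near -0.06812718896641368 -0.020122296260394353
```

```bash
python3 -W ignore - <<'E'
from h import *
bot.servo_line([*dk(.022,0),.15],ori=ori(A_D),velocity=.15); st("over")
bot.servo_line([*dk(.022,0),.075],velocity=.12); bot.dwell(.2); o=st("low"); 
snap("side","side3"); snap("top","top3")
E
python3 -c "
import cv2
a=cv2.imread('pics/side3.png');cv2.imwrite('pics/s3.png',cv2.resize(a[90:290,190:390],None,fx=3,fy=3))
a=cv2.imread('pics/top3.png');cv2.imwrite('pics/t3.png',cv2.resize(a[150:270,190:390],None,fx=4,fy=4))"
```

```text
over t9.47 p [0.5428 0.1896 0.15  ] F [ 0.3105  0.1258 -3.33  ] w0.0332
low t10.44 p [0.5434 0.1903 0.0759] F [-0.4134  0.2551 -3.6292] w0.0332
```

View pics/s3.png

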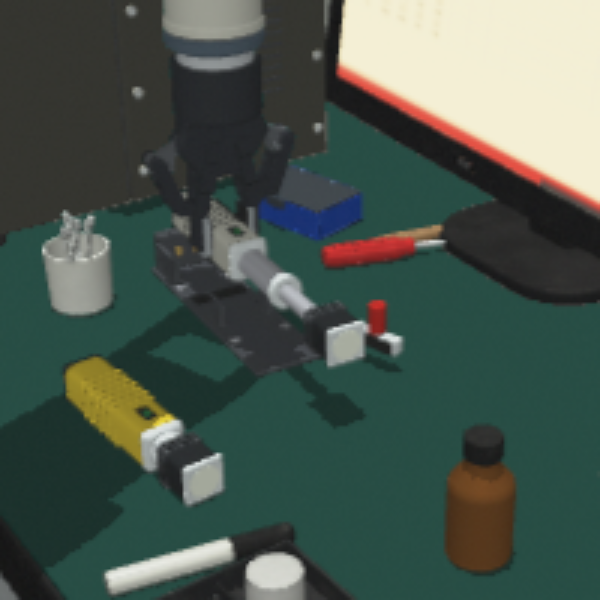

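View pics/t3.png

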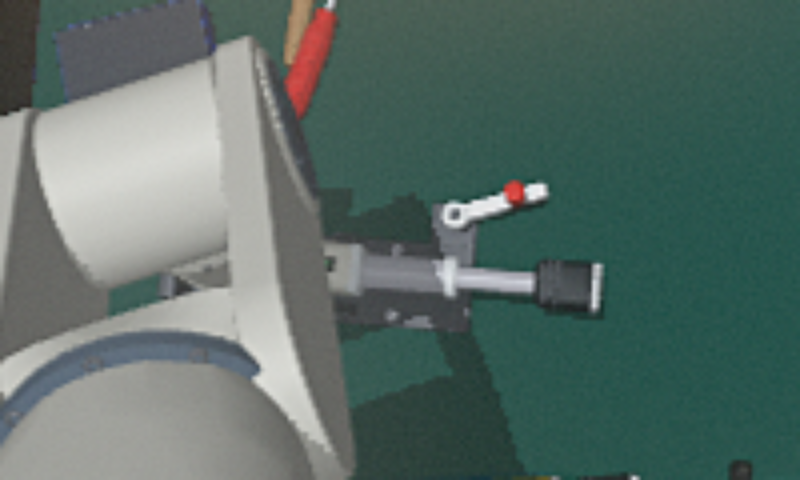

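```bash
python3 -W ignore - <<'E'
from h import *
T=Cam(np.load("top3.npz")); z=.0759-.0235+.017
d=np.array([np.cos(A_D),np.sin(A_D)]); n=np.array([-d[1],d[0]])
R=T.im[:,:,0].astype(float)
for nm,cols in(("mid",range(281,300)),("thin",range(306,322))):
    out=[]
    for c in cols:
        x=R[208:232,c]; w=np.where(x>140,np.clip((x-90)/80,0,1),0); out.append((c,(w*np.arange(208,232)).sum()/w.sum()))
    q=T.onz(np.array(out)-0,z)-DO; print(nm,(q@d)[[0,-1]],(q@n))
for nm,u,v,dz in(("headfront",600,287,.016),("mouth",361,272,.017),("collar",450,277,0)):
    q=T.onz([[(u-1.5)/4+190,(v-1.5)/4+150]],z+dz)[0]-DO; print(nm,q@d,q@n)
E
```

```text
mid [   nan 0.1212] [    nan     nan     nan     nan     nan     nan -0.0311 -0.0282     nan     nan -0.0002     nan     nan     nan     nan     nan     nan  0.0096
  0.0055]
thin [0.141  0.1823] [ 0.0001  0.0003  0.0005  0.0007  0.001  -0.0001  0.0002  0.0004  0.0006 -0.0003 -0.0002 -0.0001  0.0001  0.0002  0.0005  0.0006]
headfront 0.23305034063582342 -0.0009907520108325305
mouth 0.07149892940643993 -0.003424660382583188
collar 0.1303685774954764 -0.00021374164572386483
```

```bash
python3 -W ignore - <<'E'
from h import *
bot.servo_line([*dk(.022,0),.056],velocity=.08); st()
for z in(.050,.044,.039,.035,.033,.0315,.0305):
    bot.servo_line([*dk(.022,0),z],velocity=.04); o=st(z)
    F=np.array(o["wrist_force"])
    if np.hypot(F[0],F[1])>6 or F[2]>2: print("contact"); break
E
```

```text
t10.93 p [0.5421 0.1898 0.055 ] F [ 0.6715  0.7618 -3.6679] w0.0328
0.05 t11.22 p [0.5426 0.19   0.0498] F [ 0.5791 -0.3843 -2.8427] w0.0333
0.044 t11.53 p [0.5426 0.19   0.0437] F [-0.0182 -0.1416 -3.5424] w0.0327
0.039 t11.80 p [0.5425 0.19   0.0387] F [-0.2833 -0.4303 -3.5494] w0.0332
0.035 t12.05 p [0.5426 0.19   0.0347] F [-0.2846 -0.2813 -3.8998] w0.0331
0.033 t12.30 p [0.5427 0.19   0.0329] F [-0.5658 -0.3713 -3.8714] w0.0336
0.0315 t12.55 p [0.5427 0.1901 0.0314] F [-1.1484  1.6144 -3.8888] w0.0332
0.0305 t12.80 p [0.5428 0.1901 0.0305] F [-0.1175  0.5562 -3.8283] w0.0332
```

```bash
python3 -W ignore - <<'E'
from h import *
for z in(.0298,.0292,.0286,.028):
    bot.servo_line([*dk(.022,0),z],velocity=.03); bot.dwell(.1); o=st(z)
    if o["wrist_force"][2]>-1.5: print("contact"); break
hand.move_gripper(.050); st("open")
bot.servo_line([*dk(.022,0),.10],velocity=.12); hand.move_gripper(0.0,60); st("up")
bot.servo_line([*dk(.29,0),.11],velocity=.2); st()
snap("side","side4"); snap("top","top4")
E
python3 -c "
import cv2
a=cv2.imread('pics/side4.png');cv2.imwrite('pics/s4.png',cv2.resize(a[90:290,190:390],None,fx=3,fy=3))
a=cv2.imread('pics/top4.png');cv2.imwrite('pics/t4.png',cv2.resize(a[150:270,190:390],None,fx=4,fy=4))"
```

```text
0.0298 t13.15 p [0.5429 0.1901 0.0305] F [-2.0427 -0.4601  6.1638] w0.0331
contact
open t13.46 p [0.543  0.1901 0.0299] F [ 0.5618 -0.1847  0.2053] w0.0500
up t14.72 p [0.5428 0.1901 0.0999] F [ 1.0494 -0.2532  0.3848] w0.0002
 t16.22 p [ 0.5243 -0.0767  0.1099] F [ 0.7439  0.6756 -0.4112] w-0.0001
```

View pics/s4.png

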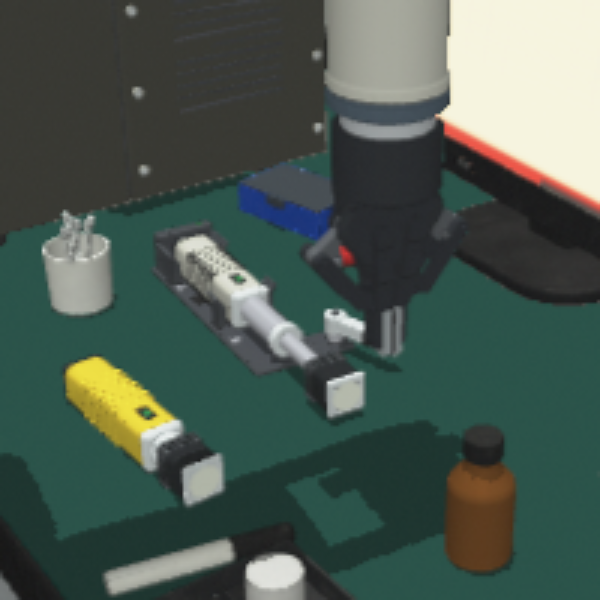

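View pics/t4.png

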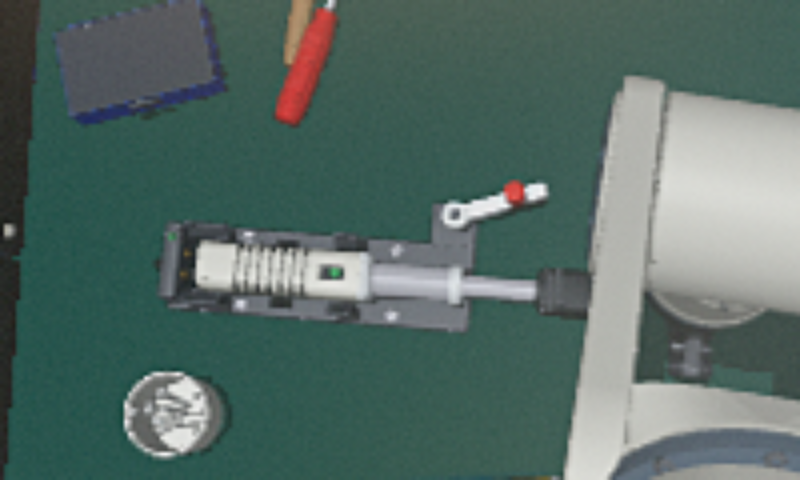

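```bash
python3 -W ignore - <<'E'
from h import *
d=np.array([np.cos(A_D),np.sin(A_D),0])
bot.servo_line([*dk(.29,0),.030],velocity=.15); st()
for x in(.255,.245,.24,.235,.23,.225,.22,.215,.21,.205,.20,.195,.19):
    bot.servo_line([*dk(x,0),.030],velocity=.05); o=get_obs(); F=np.array(o["wrist_force"])
    print(x,"t%.2f"%o["time_s"],"actual",(np.array(o["position"])[:2]-DO)@d[:2],"Fx %.1f"%(F@d),F)
    if F@d>20: break
snap("side","side5")
E
python3 -c "
import cv2
a=cv2.imread('pics/side5.png');cv2.imwrite('pics/s5.png',cv2.resize(a[130:250,210:370],None,fx=5,fy=5))"
```

```text
t17.00 p [ 0.5247 -0.0772  0.0303] F [ 0.8973  0.1315 -0.5599] w0.0002
0.255 t17.85 actual 0.2549911894379615 Fx 1.0 [ 0.3033 -1.0603 -1.0599]
0.245 t18.20 actual 0.24473498021239565 Fx -0.5 [-0.4481  0.5636 -0.0252]
0.24 t18.45 actual 0.23974835472915315 Fx 0.6 [ 0.2204 -0.5762  0.0347]
0.235 t18.70 actual 0.23468786865213584 Fx 0.3 [ 0.6646 -0.3738  0.0093]
0.23 t18.95 actual 0.22964583089145674 Fx 0.3 [ 0.1005 -0.2963 -0.5   ]
0.225 t19.20 actual 0.22460643900470956 Fx -0.3 [-0.0283  0.2603 -0.0479]
0.22 t19.45 actual 0.21960201667663293 Fx 0.0 [-0.1162 -0.0272  0.427 ]
0.215 t19.70 actual 0.2145935874557241 Fx 0.1 [ 0.5019 -0.0955  0.3831]
0.21 t19.95 actual 0.20958811295828844 Fx 0.7 [-0.9728 -0.6465 -0.528 ]
0.205 t20.20 actual 0.20461353259720905 Fx 1.2 [ 0.5812 -1.2151 -0.246 ]
0.2 t20.45 actual 0.1995997850270649 Fx -0.4 [-0.609   0.4644  0.1752]
0.195 t20.70 actual 0.19460127867712507 Fx 1.0 [-0.2521 -0.9521  0.8629]
0.19 t20.95 actual 0.189601349970713 Fx 0.1 [-0.7851 -0.0566  0.2721]
```

View pics/s5.png

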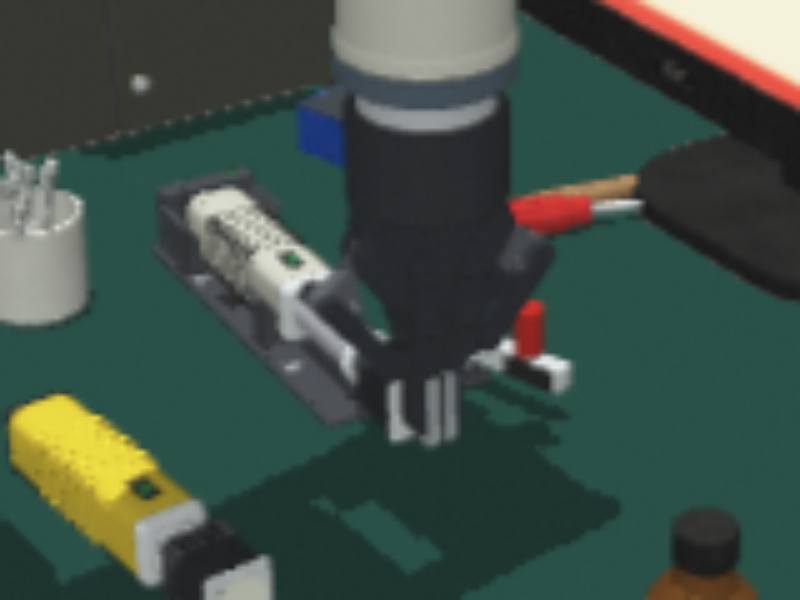

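```bash
python3 -W ignore - <<'E'
from h import *
d=np.array([np.cos(A_D),np.sin(A_D),0])
for x in(.18,.17,.16,.15,.145,.141,.138,.136):
    bot.servo_line([*dk(x,0),.030],velocity=.05); o=get_obs(); F=np.array(o["wrist_force"])
    print(x,"t%.2f"%o["time_s"],"actual",(np.array(o["position"])[:2]-DO)@d[:2],"Fx %.1f"%(F@d),F)
    if F@d>15: break
snap("side","side6");snap("top","top6")
E
python3 -c "
import cv2
a=cv2.imread('pics/side6.png');cv2.imwrite('pics/s6.png',cv2.resize(a[130:250,210:370],None,fx=5,fy=5))
a=cv2.imread('pics/top6.png');cv2.imwrite('pics/t6.png',cv2.resize(a[150:270,190:390],None,fx=4,fy=4))"
```

```text
0.18 t21.35 actual 0.17977569446339145 Fx 1.3 [-0.1759 -1.2993  0.2698]
0.17 t21.70 actual 0.1699588190389476 Fx 3.0 [-0.7354 -3.0021  0.5587]
0.16 t22.05 actual 0.16000045408155475 Fx 1.8 [-0.9377 -1.7756  1.0323]
0.15 t22.40 actual 0.14999399538221378 Fx 2.2 [ 0.31   -2.2746  0.5862]
0.145 t22.65 actual 0.14508063025184798 Fx 4.1 [ 0.2119 -4.1385 -0.1306]
0.141 t22.90 actual 0.14119066968544533 Fx 4.2 [-1.3451 -4.1112  0.4074]
0.138 t23.15 actual 0.13834426711911876 Fx 5.8 [ 0.4976 -5.8053  1.0958]
0.136 t23.40 actual 0.1364477642022914 Fx 6.7 [-0.5708 -6.66    0.7198]
```

View pics/s6.png

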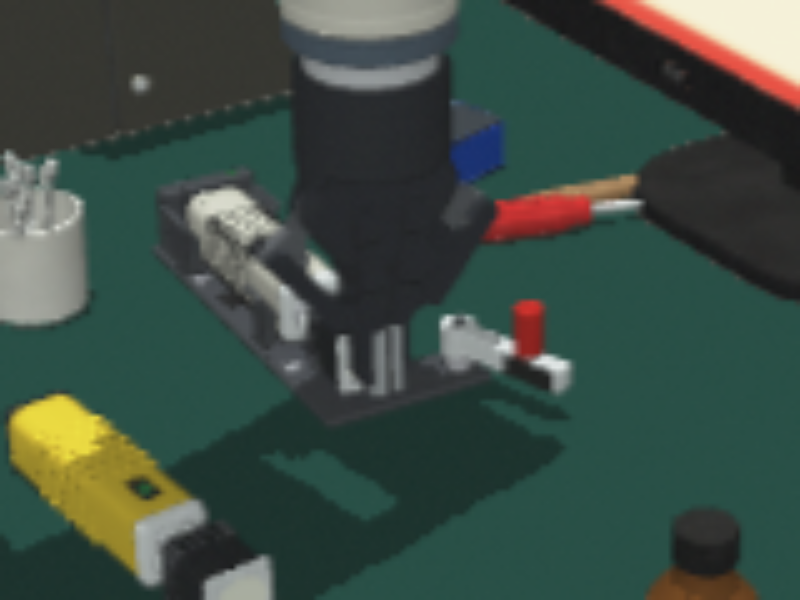

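View pics/t6.png

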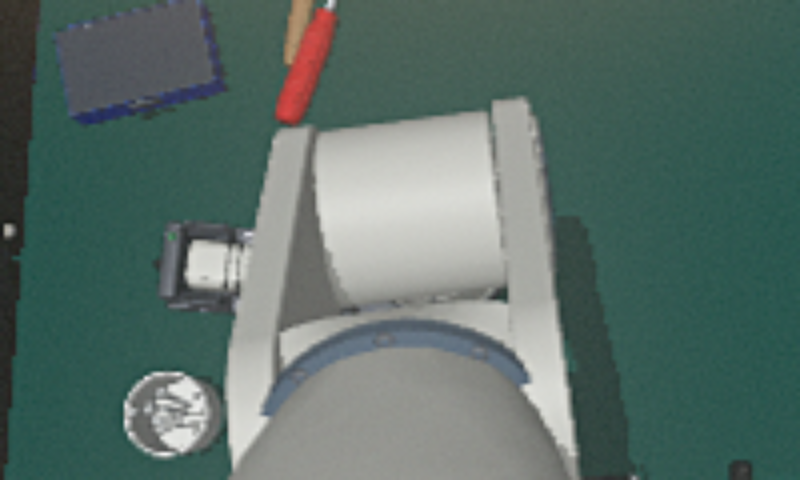

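```bash
python3 -W ignore - <<'E'
from h import *
d=np.array([np.cos(A_D),np.sin(A_D),0])
x=.136
while x>.112:
    x-=.0015
    bot.servo_line([*dk(x,0),.030],velocity=.03); o=get_obs(); F=np.array(o["wrist_force"]); a=(np.array(o["position"])[:2]-DO)@d[:2]
    print("%.4f"%x,"t%.2f"%o["time_s"],"actual %.4f lag %.4f"%(a,a-x),"Fx %.1f"%(F@d),F)
    if F@d>22: break
E
```

```text
0.1345 t23.75 actual 0.1350 lag 0.0005 Fx 7.0 [-0.7571 -7.0021  0.7294]
0.1330 t24.00 actual 0.1336 lag 0.0006 Fx 7.4 [-0.095  -7.4306  1.6323]
0.1315 t24.25 actual 0.1321 lag 0.0006 Fx 7.9 [-0.7299 -7.8476  1.1452]
0.1300 t24.50 actual 0.1306 lag 0.0006 Fx 7.4 [-0.2892 -7.3655  1.6256]
0.1285 t24.75 actual 0.1291 lag 0.0006 Fx 6.8 [-0.4723 -6.7924  2.1607]
0.1270 t25.00 actual 0.1279 lag 0.0009 Fx 9.5 [-0.6734 -9.4663  1.9268]
0.1255 t25.25 actual 0.1277 lag 0.0022 Fx 19.0 [ -0.623  -18.9791   4.4688]
0.1240 t25.50 actual 0.1275 lag 0.0035 Fx 29.9 [ -2.0431 -29.8261   5.8544]
```

```bash
python3 -W ignore - <<'E'
from h import *
bot.dwell(.2); d=np.array([np.cos(A_D),np.sin(A_D)]); n=np.array([-d[1],d[0]])
bot.servo_line([*dk(.165,0),.030],velocity=.12); bot.servo_line([*dk(.165,0),.10],velocity=.2); st()
T=Cam(np.load("top.npz"));S=Cam(np.load("side.npz"))
a=T.ray([[318.27,197.41]])[0];b=S.ray([[315.26,194.74]])[0]
M=np.c_[a,-b]; t=np.linalg.lstsq(M,S.c-T.c,rcond=None)[0]; p=T.c+a*t[0];q=S.c+b*t[1]; print("knob",p,q)
P=(p+q)/2; r=P[:2]-DO; print("dock",r@d,r@n, "pin rel",r@d-.127,r@n-.05, "theta",np.arctan2(r@d-.127,-(r@n-.05)),np.hypot(r@d-.127,r@n-.05))
for z in(.05,.1,.2): print(z,T.onz([[195,138],[385,130]],z).tolist())
bl=[[304,135],[418,183]]; print([S.onz(bl,z).tolist() for z in(.05,.08,.1,.15)])
for dx,dy in((.165,.09),(.175,.095)): print(dk(dx,dy),kinematics.solve_ik([*dk(dx,dy),.053],ori(A_D)))
E
```

```text
t26.69 p [0.5332 0.0481 0.1003] F [-0.5028 -0.4381 -0.3827] w-0.0001
knob [0.5998 0.0393 0.0444] [0.5987 0.04   0.0442]
dock 0.16817550224845415 0.06666168618875519 pin rel 0.04117550224845415 0.016661686188755187 theta 1.9553052866716019 0.04441884478534992
0.05 [[0.7738790066220528, 0.4039308166275167], [0.7989666553649807, -0.15221390590304365]]
0.1 [[0.7560977796915509, 0.383971999729362], [0.7799375405596256, -0.14450945857819428]]
0.2 [[0.7205353258305474, 0.3440543659330529], [0.7418793109489155, -0.12910056392849553]]
[[[0.7876675464217894, 0.37149617730386364], [0.8465865081297109, -0.06736289267427109]], [[0.745880251538307, 0.30887119276432484], [0.80158646606635, -0.10605766529959093]], [[0.7180220549493185, 0.26712120307129883], [0.7715864380241093, -0.13185418038313756]], [[0.6483765634768475, 0.16274622883873402], [0.6965863679185076, -0.19634546809200415]]]
[0.6227 0.0412] [ 0.0637  0.5847  1.7654 -0.      0.7915  0.1325]
[0.627  0.0309] [ 0.0468  0.589   1.7568 -0.      0.7958  0.1156]
```

```bash
python3 -W ignore - <<'E'
from h import *
d=np.array([np.cos(A_D),np.sin(A_D)]); n=np.array([-d[1],d[0]])
def C(th,off): return dk(.127+.045*np.sin(th)+off*np.cos(th), .05-.045*np.cos(th)+off*np.sin(th))
Z=.053
bot.servo_line([*C(1.955,.030),.10],velocity=.2); bot.servo_line([*C(1.955,.030),Z],velocity=.12); st("start")
ths=np.r_[1.9,1.75,np.arange(1.6,.29,-.15),.2,.1]
for th in ths:
    bot.servo_line([*C(th,.0185),Z],velocity=.07); o=get_obs(); F=np.array(o["wrist_force"])
    t=np.cos(th)*d+np.sin(th)*n
    print("%.2f t%.2f"%(th,o["time_s"]),"Ft %.1f"%(F[:2]@t),F)
    if np.linalg.norm(F)>15: print("stop"); break
snap("side","side7")
E
python3 -c "
import cv2
a=cv2.imread('pics/side7.png');cv2.imwrite('pics/s7.png',cv2.resize(a[130:250,210:370],None,fx=5,fy=5))"
```

```text
start t27.86 p [0.6275 0.0484 0.053 ] F [ 0.4735 -0.176  -0.0987] w0.0005
1.90 t28.21 Ft 0.1 [ 0.0544  0.227  -0.0543]
1.75 t28.46 Ft -0.7 [-0.711  -0.0647 -0.7205]
1.60 t28.71 Ft 0.9 [ 0.9075  0.0265 -0.3892]
1.45 t28.96 Ft 1.0 [ 0.7511 -1.3802 -0.2417]
1.30 t29.21 Ft 0.4 [ 0.1015 -0.8205 -0.2423]
1.15 t29.46 Ft -0.5 [-0.6254 -0.2095 -0.9349]
1.00 t29.71 Ft 0.4 [ 0.0192 -0.6452 -0.4738]
0.85 t29.96 Ft 0.4 [ 0.8807  0.2646 -0.3581]
0.70 t30.21 Ft 0.9 [ 0.0802 -1.1102  0.0253]
0.55 t30.46 Ft 0.8 [ 0.4194 -0.7141  0.3383]
0.40 t30.71 Ft -0.4 [ 0.3982  0.5603 -0.4355]
0.20 t31.00 Ft -0.1 [ 0.3646  0.117  -0.3741]
0.10 t31.25 Ft 0.4 [ 0.0287 -0.4463  0.9335]
```

View pics/s7.png

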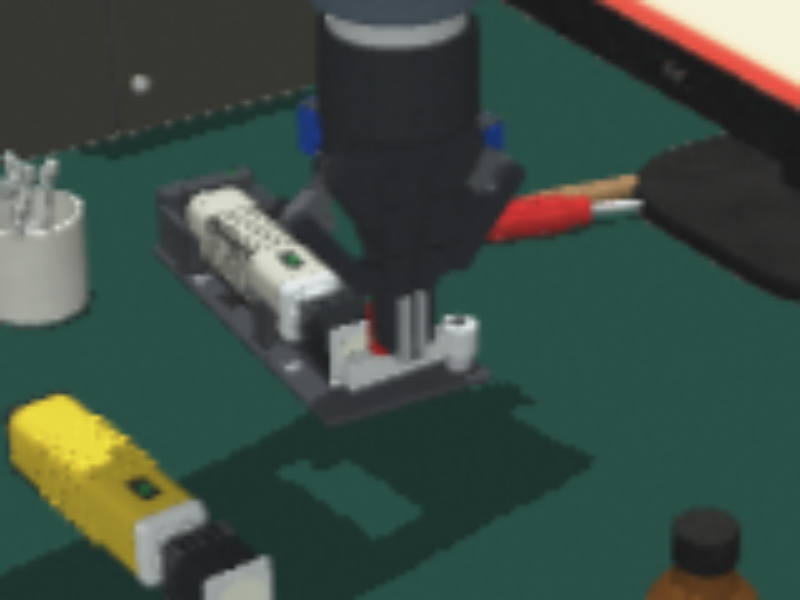

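The keeper is nearly across the lens (crop about 345–470, 320–385), and the head touches the barrel collar. I'll press it to its stop.

```bash
python3 -W ignore - <<'E'
from h import *
d=np.array([np.cos(A_D),np.sin(A_D)])
x=.149
while x>.134:
    x-=.0015
    bot.servo_line([*dk(x,.005),.053],velocity=.03); o=get_obs(); F=np.array(o["wrist_force"])[:2]@d; a=(np.array(o["position"])[:2]-DO)@d
    print("%.4f t%.2f actual %.4f F %.1f"%(x,o["time_s"],a,F))
    if F>9: break
bot.dwell(.2)
bot.servo_line([*dk(.185,.005),.053],velocity=.1); bot.servo_line([*dk(.185,.005),.14],velocity=.2)
bot.reach([.38,-.15,.25],ori(A_D)); st("away")
snap("side","side8");snap("top","top8")
E
python3 -c "
import cv2
a=cv2.imread('pics/side8.png');cv2.imwrite('pics/s8.png',cv2.resize(a[130:250,210:370],None,fx=5,fy=5))
a=cv2.imread('pics/top8.png');cv2.imwrite('pics/t8.png',cv2.resize(a[190:250,215:335],None,fx=6,fy=6,interpolation=cv2.INTER_NEAREST))"
```

```text
0.1475 t31.56 actual 0.1474 F 0.2
0.1460 t31.81 actual 0.1459 F -0.7
0.1445 t32.06 actual 0.1453 F 7.0
0.1430 t32.31 actual 0.1450 F 15.3
away t34.67 p [ 0.3804 -0.1497  0.2494] F [0.3652 0.1271 0.027 ] w-0.0002
```

View pics/s8.png

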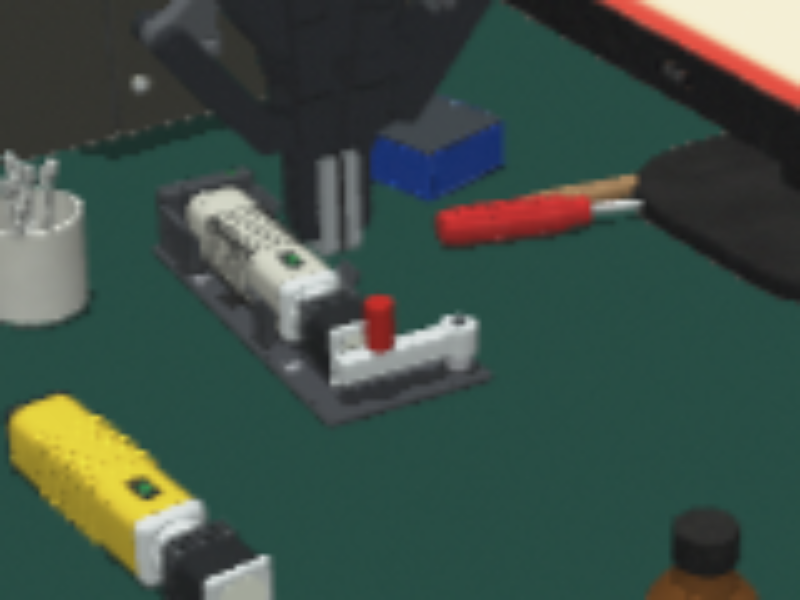

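View pics/t8.png

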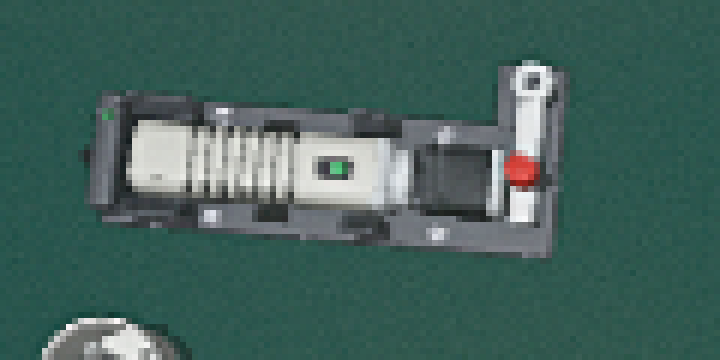

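View pics/top8.png

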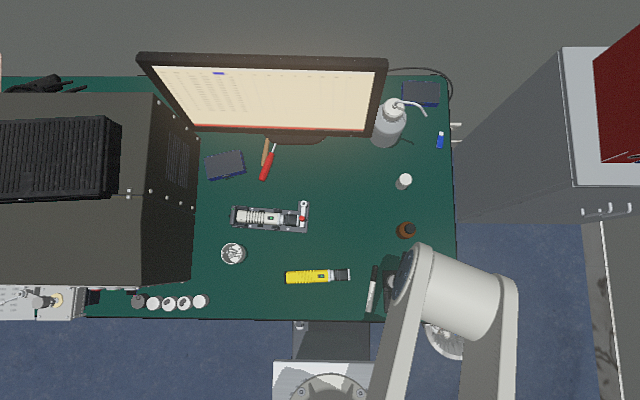

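```bash
python3 -W ignore - <<'E'
from h import *
T=Cam(np.load("top8.npz")); S=Cam(np.load("side8.npz"))
d=np.array([np.cos(A_D),np.sin(A_D)]); n=np.array([-d[1],d[0]])
f=lambda x,y:(np.array([[x,y]])-2.5)/6+np.array((215,190))
for nm,x,y,z in(("pin",531,80,.03),("arm tip",522,221,.03),("head front",500,183,.039),("head back",414,178,.039),("mouth ring top",389,172,.04),("tail ivory",131,157,.04)):
    q=T.onz(f(x,y),z)[0]-DO; print(nm,q@d,q@n)
R=T.im[:,:,0].astype(float); out=[]
for c in range(238,279):
    x=R[206:230,c]; w=np.clip((x-125)/80,0,1); out.append((c,(w*np.arange(206,230)).sum()/w.sum()))
c,dd,e,m=line(T.onz(np.array(out),.035)); q=c-DO; print("barrel mid y",q@n,"ang err",(np.arctan2(dd[1],dd[0])-A_D+1.57)%np.pi-1.57,m.sum())
k=[]
for C in(T,S):
    hsv=cv2.cvtColor(C.im,cv2.COLOR_RGB2HSV); mk=((hsv[...,0]<8)|(hsv[...,0]>172))&(hsv[...,1]>150)&(hsv[...,2]>90)
    nn,l,s,ce=cv2.connectedComponentsWithStats(mk.astype(np.uint8)); k.append([ce[i] for i in range(1,nn) if 15<s[i,4]<90 and 270<ce[i][0]<320][0])
a=T.ray(k[0])[0];b=S.ray(k[1])[0];t=np.linalg.lstsq(np.c_[a,-b],S.c-T.c,rcond=None)[0];P=(T.c+a*t[0]+S.c+b*t[1])/2; r=P[:2]-DO
print("knob",P,"dock",r@d,r@n,"theta",np.arctan2(r@d-.127,.05-r@n))
a0=np.load("top.npz")["frame"].astype(int);a1=T.im.astype(int)
for nm,(u0,v0,u1,v1) in dict(jar=(392,168,416,194),brown=(393,218,419,242),swab=(218,238,250,270),wash=(365,95,430,150)).items(): print(nm,"mean abs diff",abs(a0-a1)[v0:v1,u0:u1].mean())
E
```

```text
pin 0.1255141362429365 0.05048058136190747
arm tip 0.12726807998465117 -0.017293805112277467
head front 0.11609917942973863 -0.0010712618934896015
head back 0.07532283062671469 -0.0018506240812212785
mouth ring top 0.06338005737179349 -3.964792313805422e-05
tail ivory -0.05977553201931633 -0.0023831542966258
barrel mid y -0.0005565940892836403 ang err -0.0021070832088447844 28
knob [0.7021 0.1455 0.016 ] dock 0.05550660450442886 0.162037364028707 theta -2.5736135975580448
jar mean abs diff 2.7120726495726495
brown mean abs diff 3.032051282051282
swab mean abs diff 2.5289713541666665
wash mean abs diff 2.1144988344988347
```

```bash
python3 -W ignore - <<'E'
from h import *
from workcell import hand_in
T=Cam(np.load("top8.npz")); S=Cam(np.load("side8.npz"))
d=np.array([np.cos(A_D),np.sin(A_D)]); n=np.array([-d[1],d[0]])
a=T.ray((np.array([[521,169]])-2.5)/6+[215,190])[0];b=S.ray((np.array([[379,324]])-2)/5+[210,130])[0]
t=np.linalg.lstsq(np.c_[a,-b],S.c-T.c,rcond=None)[0];P=(T.c+a*t[0]+S.c+b*t[1])/2; r=P[:2]-DO
th=np.arctan2(r@d-.127,.05-r@n); print("knob",P,"dock",r@d,r@n,"theta",th)
if abs(th)<.08: st(); hand_in(); print("handed in")
E
```

```text
knob [0.5413 0.0864 0.042 ] dock 0.12551958937416607 0.005633285805625346 theta -0.03335522117076348
 t34.77 p [ 0.3806 -0.1494  0.2493] F [-0.3715  0.6208 -0.0516] w0.0001
the job is handed in; nothing more can be done
handed in
```

The lamp is in its dock, closed up, with the keeper arm shut across the lens. I handed the job in at about 34.8 s; no verdict is reported.

**What I did:** I gripped the barrel about 14 mm in front of its middle and laid it drawn out in the channel, with about 6 N of contact at touchdown. I then pushed the lens with the closed fingers and swung the keeper shut by its knob. The arm ended well clear of everything.

| Check | Result |
|---|---|
| Pushing the tubes home | Hard stop at 127.7 mm along the dock, about 30 N; expected about 128 mm |
| Lamp in channel | Head front at 116 mm (117 expected), about 0.6 mm off centre, about 0.002 rad off line |
| Keeper against its stop | 15 N at the knob |
| Keeper angle | −0.03 rad from the knob, +0.03 from the arm tip; limit 0.08 |
| Bottles, jar and swab pot | No visible change between the first and last top views |

**Checks that failed or disagreed:**
- **Order of the tubes:** I saw the thin tube go in first in one mid-push picture, where the collar had not moved. I did not measure the exact moment it was fully home.
- **Wrist force:** it read close to zero during much of the tube push, so I only trusted it at the hard stops.
- **Knob position:** my first automatic knob reading at the end picked the red screwdriver instead, so I repeated it with the knob's pixels picked by hand.

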